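Pack the matching fired tile

TASK

The packing tray still has one empty compartment. From the sloping drying rack take the one tile of the same length as the two already packed, and lay it flat in the empty compartment, lengthwise and bevelled face up, fully down on the compartment's floor. Lay it down gently instead of dropping it in, and leave the other tiles and the things on the bench alone.

Things in the scene. Friction and masses are not known exactly. Their poses are not given: they have to be found in the camera images.
- tile: the right tile: hard fired buff clay, about 0.15 kg, 110 long x 46 wide x 16 mm thick; top edges of its short ends bevelled (12 mm long, 5 mm deep), long sides plain and upright. Origin at the centre of its underside; x along its length, y across, z out of the bevelled face. It starts on the rack's sloping board, lower short end on the lip, x pointing up the slope.
- tile_short: a look-alike, not wanted: same 46 mm width, 16 mm thickness, buff clay and bevelled ends, but only 88 mm long. Lies on the rack like the right tile. Origin on its underside, on the middle line, 55 mm from its lower end; axes as for the right tile.
- tile_long: a look-alike, not wanted: same 46 mm width, 16 mm thickness, buff clay and bevelled ends, but 132 mm long (too long for a compartment). Lies on the rack like the right tile. Origin on its underside, on the middle line, 55 mm from its lower end; axes as for the right tile.
- rack: wooden rack, fixed, 150 deep x 236 wide x 125 mm high. Board rises at 35 degrees towards the rack's +x (roughly away from the robot); lip at its foot, 10 mm above the board. Origin under its middle at bench height, y along the lip, z up. Board surface at the lip: x = -75, z = 35 mm. Three tiles lie on it at y = -75, 0, 75 mm in any order, 29 mm apart. Rack and tray may swap sides.
- tray: fixed dark wooden tray, 144 (x) x 248 (y) x 16 mm high. Three compartments at y = -84, 0, 84 mm, each 124 long (x) x 60 mm wide, floor 8 mm above the bench, walls 8 mm above the floor. Long walls (24 mm thick between compartments) are cut away to the floor over their middle 60 mm, for fingers. Origin under its centre at bench height. Two compartments hold a tile, one is empty.
- felt: thin (0.5 mm) grey felt, 100 x 44 mm, fixed flat on the floor in the middle of the empty compartment. Origin at the centre of that compartment's floor; x along the compartment's length, y across it, z up.
- packed_a: tile already packed, exactly like the right tile (110 x 46 x 16 mm), lying flat in a compartment. Origin at the centre of its underside, x along its length.
- packed_b: the other tile already packed, the same. Origin at the centre of its underside, x along its length.
- slip_pot: bystander: loose white ceramic pot, about 84 mm across, 58 mm high, on the bench beyond the work. Origin at the centre of its underside.
- brush: bystander: loose brush, 190 mm long, lying on the bench beyond the work.
- scraper: bystander: loose broad-bladed scraper with a wooden handle, 200 mm long, lying on the bench beyond the work.
There are look-alikes about, which are no part of the job. Leave any red or yellow look-alike of the tile alone.

How it is judged:
At the end, for the whole second after the job is handed in: 110 mm tile at rest in the empty compartment: centred within 11 mm each way, underside within 4 mm of the floor, tilt under 0.06 rad, bevels up, length within 0.2 rad of the compartment's (either way round). Other tiles within 20 mm, pot, brush and scraper within 30 mm of their starts (x of tile in the frame of felt between -0.011 and 0.011 m and y of tile in the frame of felt between -0.011 and 0.011 m and z of tile in the frame of felt between -0.004 and 0.004 m and angle between tile's own z axis and vertical below 0.06 rad and angle between the x axis of tile and the x axis of felt, either way round below 0.2 rad and linear speed of tile below 0.02 m/s and distance of each of tile_short, tile_long, packed_a, packed_b from where it was at the start of the episode below 0.02 m and distance of each of slip_pot, brush, scraper from where it was at the start of the episode below 0.03 m); the robot touches nothing.
It fails at once if the tile is dropped into the tray (within 90 mm of the felt it moves faster than 0.7 m/s or turns faster than 8 rad/s) (distance between tile and felt below 0.09 m and (linear speed of tile above 0.7 m/s or angular speed of tile above 8 rad/s)).
It fails at once if another tile is taken or pushed more than 30 mm from its place (distance of any of tile_short, tile_long, packed_a, packed_b from where it was at the start of the episode above 0.03 m).
It fails at once if the pot, brush or scraper is pushed more than 50 mm (distance of any of slip_pot, brush, scraper from where it was at the start of the episode above 0.05 m).
It also fails if it takes over 42 s, if anything falls off the work surface, if the arm or the gripper's body presses on something with over 40 N, if the wrist force passes 120 N, or if a joint passes its speed limit or range.

ROBOT

A 6-joint arm with a two-finger parallel gripper is mounted at the origin on the work surface. World frame = base frame: x ahead of the robot, y to its left, z up, the work surface at z = 0. Lengths are in m, angles in rad, forces in N, time in s.
With the tool pointing down it reaches from about 0.25 to 0.8 m from the base axis. Payload 8.5 kg.
Tool frame: the origin (TCP) lies at the very end of the fingers, on their centre line; the grasp point (between the pads) lies 19 mm behind it; z points along the fingers, y is the direction in which the jaws open and shut (so a half turn about z gives the same grasp; the last joint's range is limited). The gripper opens to 85 mm and grips with 20 to 120 N. Pads are 22 mm wide; open, the fingers measure 114 mm over their backs; the gripper's body (76 mm by 85 mm) begins 54 mm behind the grasp point. The pads swing forward as they close: fully open they stand 13 mm farther back than shut.
Start: joints at [1.113, 0.238, -0.013, 1.319, 0, 1.571], TCP at [0.232, 0.471, 0.231] pointing down, gripper open.
Joint ranges: [-2.66, 2.66], [-1.03, 1.9], [-1.14, 1.46], [-1.82, 2.27], [-1.45, 1.34], [-3.14, 3.14]. Speed limits (rad/s): [2.22, 2.22, 2.79, 3.14, 3.14, 3.14].

INTERFACE

Orientations are given as a rotation vector (axis times angle).
In Python, from station import manip, effector, solver, monitor, cams, job gives the robot as it stands. Calls block until the motion is done:
- manip.move_pose(position, orientation): joint-space move of the TCP to a pose.
- manip.servo_line(position, attitude=None, feed=0.15, guard=None): straight line of the TCP; attitude=None keeps the orientation; feed is the mean speed in m/s. With guard (N) it stops when the force on the tool has changed by that much, and returns True; else False.
- manip.move_j(angles): joint-space move.
- effector.command_gripper(opening, strength=None): finger opening in m; strength is the grip in N (None keeps the last); returns when the fingers have stopped.
- manip.wait(seconds).
- solver.ik(position, orientation): joint angles nearest the present ones, or None.
- monitor.sense(): the state.
- cams.camera(name): name is "side" or "top"; returns a dict with "img" (384x512x3 uint8, red, green, blue), "intrinsics" (3x3 intrinsics, pixels), "R" (3x3) and "t" (3): a world point X has camera coordinates R X + t. Camera axes: x right, y down, z forward; pixel columns grow to the right and rows downward; lengths in m; the calibration is good to about 2 mm. A picture is of the moment at which its call begins. There is no depth.
A pose or a line that the arm cannot do raises manip.IKError and nothing moves.
- job.finish_job(): hands the job in, once; it reports no verdict.
The state is a dict: "time_s": time; "qpos": joint angles; "dq": joint speeds; "effort": joint torques, N m; "tcp_pos": TCP position; "ee_rot": TCP orientation; "contact_force": force on the tool from outside, world axes, zero at the start; "ft_torque": the same for the moment, N m; "opening": finger opening in m.
Only numpy, scipy, OpenCV 4.12 (cv2) and the standard library are available. Lean on these libraries where they do the work, as an engineer would, in place of code of your own. Each camera call takes 0.05 s, during which the arm holds its last target. There are 200 camera calls.

## Working session

There is one attempt and no reset: what is moved stays moved. The work goes in short steps, each a Python script; the robot and the scene stay as the last script left them, time stands still between calls to the robot, and variables do not carry over. Pictures are saved under pics/ and viewed, about 8 in all and at most 12, crops included, and the job is handed in when it is done.

```bash
mkdir -p pics; ls
cat > h.py <<'E'
import numpy as np, cv2
from station import manip, effector, solver, monitor, cams, job
E
python3 - <<'E'
from h import *
for n in("side","top"):
    c=cams.camera(n); cv2.imwrite(f"pics/{n}0.png",cv2.resize(c["img"][:,:,::-1],(800,600),interpolation=cv2.INTER_CUBIC))
    np.savez(n+"0.npz",**c); print(n,c["intrinsics"].round(1).tolist(),c["R"].round(3).tolist(),c["t"].round(3), (-c["R"].T@c["t"]).round(3))
s=monitor.sense(); print({k:np.round(v,3) for k,v in s.items()})
E
```

```text
pics
side [[362.5, 0.0, 255.0], [0.0, 362.5, 197.2], [0.0, 0.0, 1.0]] [[0.997, -0.078, 0.012], [-0.04, -0.628, -0.777], [0.068, 0.774, -0.63]] [-0.532  0.05   1.232] [ 0.448 -0.963  0.82 ]
top [[407.0, 0.0, 254.0], [0.0, 407.0, 185.3], [0.0, 0.0, 1.0]] [[0.01, -1.0, 0.008], [-0.993, -0.011, -0.118], [0.118, -0.007, -0.993]] [-0.05   0.541  1.227] [ 0.394 -0.035  1.283]
{'time_s': np.float64(0.1), 'qpos': array([ 1.113,  0.239, -0.014,  1.319,  0.   ,  1.571]), 'dq': array([-0.001, -0.002,  0.002, -0.002,  0.001,  0.001]), 'effort': array([ 0.0000e+00, -5.3972e+01,  3.4700e+01,  1.3000e-02,  0.0000e+00,
        0.0000e+00]), 'tcp_pos': array([0.232, 0.471, 0.231]), 'ee_rot': array([-7.130e-01, -3.059e+00,  2.000e-03]), 'contact_force': array([-0.046, -0.181,  0.069]), 'ft_torque': array([-0.031,  0.039, -0.034]), 'opening': np.float64(0.086)}
```

View pics/top0.png

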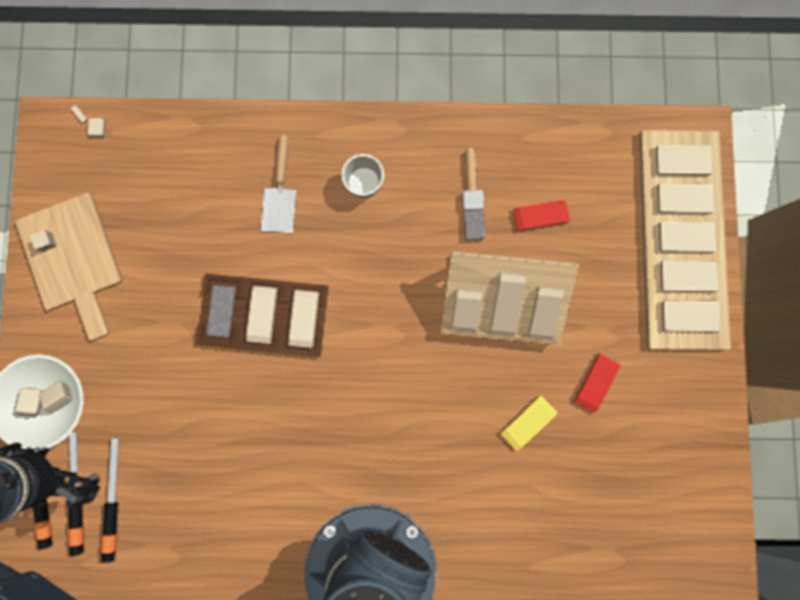

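View pics/side0.png

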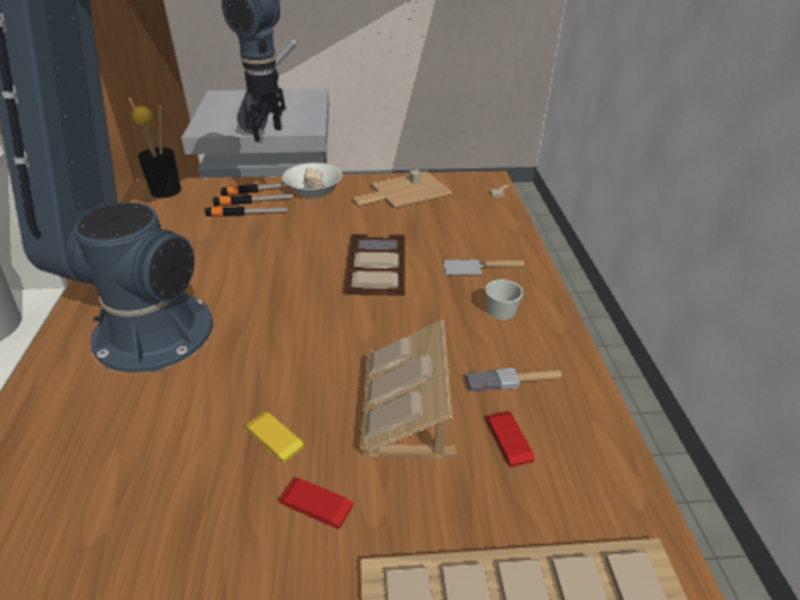

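The top view shows the tray at (265,315), with its empty felt compartment on the left at (221,311). The rack is at (510,300) with three tiles at (467,310), (507,303) and (546,313), all in 800-px coordinates. The side view shows the same layout. I'll make enlarged crops for measuring.

```bash
cat > crop.py <<'E'
from h import *
def crop(img,x0,y0,w,h,s):
    o=cv2.resize(img[y0:y0+h,x0:x0+w,::-1],None,fx=s,fy=s,interpolation=cv2.INTER_CUBIC)
    for i in range(0,w,10):
        cv2.line(o,(i*s,0),(i*s,6 if i%20 else 12),(0,255,0),1)
        if i%20==0: cv2.putText(o,str(x0+i),(i*s+2,22),0,.4,(0,255,0),1)
    for i in range(0,h,10):
        cv2.line(o,(0,i*s),(6 if i%20 else 12,i*s),(0,255,0),1)
        if i%20==0: cv2.putText(o,str(y0+i),(14,i*s+5),0,.4,(0,255,0),1)
    return o
E
python3 - <<'E'
from crop import *
t=np.load("top0.npz")["img"]; s=np.load("side0.npz")["img"]
cv2.imwrite("pics/rack.png",np.hstack([crop(t,280,155,100,75,4)[:, :],crop(s,220,200,80,100,4)[:300]]) if 0 else np.hstack([np.pad(crop(t,275,155,100,80,4),((0,80),(0,0),(0,0))),crop(s,220,200,90,100,4)]))
cv2.imwrite("pics/tray.png",np.hstack([crop(t,118,165,100,75,4),np.pad(crop(s,215,145,50,50,6),((0,0),(0,0),(0,0)))]))
E
```

```text
(no output)
```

View pics/rack.png

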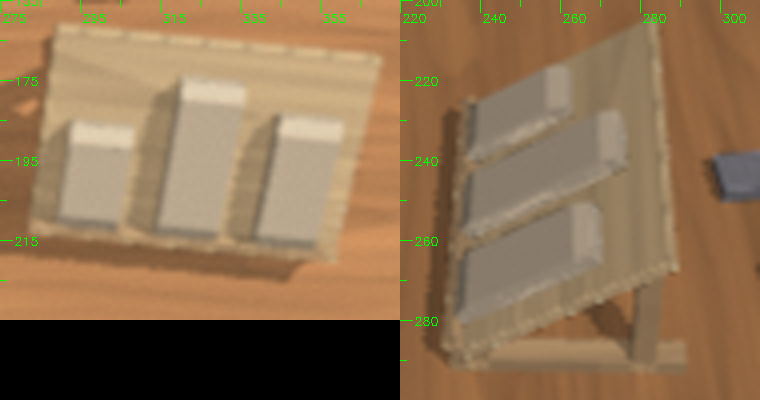

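View pics/tray.png

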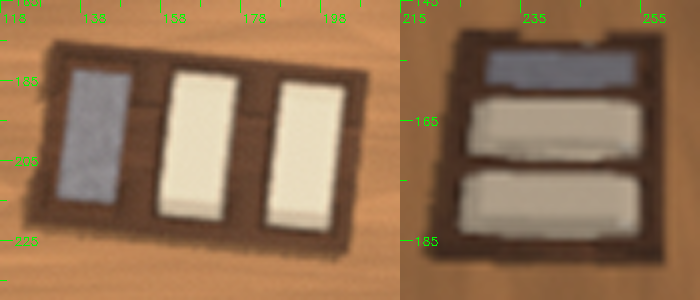

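Candidates for the wanted tile, in full-res top-view pixels:
- Left rack tile at (299,200): looks shortest.
- Middle rack tile at (325,193): looks longest.
- Right rack tile at (350,200): medium length, so it is the likely target.
- The tiles on the board at far right, the red and yellow blocks, and the packed tiles at (168,201) and (195,203) are not candidates.

Next I'll fit poses from both views, leaving the heights and tile lengths free.

```bash
cat > fit.py <<'E'
from h import *
from scipy.optimize import least_squares
C={n:np.load(n+"0.npz") for n in("top","side")}
def proj(n,X):
    c=C[n]; p=(np.atleast_2d(X)@c["R"].T+c["t"])@c["intrinsics"].T; return p[:,:2]/p[:,2:]
def px(P,x0,y0,s,ox=0): P=np.array(P,float); return np.c_[x0+(P[:,0]-ox+.5)/s-.5,y0+(P[:,1]+.5)/s-.5]
Rz=lambda a:np.array([[np.cos(a),-np.sin(a),0],[np.sin(a),np.cos(a),0],[0,0,1]])
# ---- rack: per tile corners upper edge L,R ; inner bevel L,R ; lower L,R
T={"L":[(73,120),(134,126),(69,146),(131,150)],"M":[(184,79),(246,84),(180,99),(243,104)],"R":[(283,116),(343,122),(278,134),(341,140)]}
S={"L":[(566,65),(569,112),(544,70),(551,120)],"M":[(615,110),(626,160),(597,116),(605,168)],"R":[(590,200),(602,262),(571,209),(578,265)]}
BT=px([(58,25),(381,58)],275,155,4); BS=px([(651,20),(673,265)],220,200,4,400)
ys={"L":.075,"M":0,"R":-.075}; a=np.radians(35); u=np.array([np.cos(a),0,np.sin(a)]); n=np.array([-np.sin(a),0,np.cos(a)])
foot=np.array([-.075,0,.035])
def tilepts(k,L): return np.array([foot+u*l+n*h+[0,ys[k]+d,0] for l,h in((L,.011),(L-.012,.016)) for d in(.023,-.023)])
def res(p,full=False):
    R=Rz(p[3]); o=p[:3]; r={}
    for i,k in enumerate("LMR"):
        W=tilepts(k,p[4+i])@R.T+o
        r[k]=np.r_[proj("top",W)-px(T[k],275,155,4),proj("side",W)-px(S[k],220,200,4,400)]
    return r if full else np.concatenate([v.ravel() for v in r.values()])
if __name__=="__main__":
    f=least_squares(res,[.5,-.15,0,-.1,.088,.13,.11],loss="soft_l1"); print("rack xyz yaw, lens",f.x.round(4)); 
    for k,v in res(f.x,True).items(): print(k,v.round(1).tolist())
    W=np.array([foot+u*.183+[0,y,0] for y in(.118,-.118)])@Rz(f.x[3]).T+f.x[:3]
    print("board top edge res",(proj("top",W)-BT).round(1).tolist(),(proj("side",W)-BS).round(1).tolist())
    # rectangles: corners order far-left, far-right, near-right, near-left (top view)
    def rect(name,tp,sp,L,Wd):
        q=np.array([(L/2,Wd/2,0),(L/2,-Wd/2,0),(-L/2,-Wd/2,0),(-L/2,Wd/2,0)])
        g=lambda p:np.r_[proj("top",q@Rz(p[3]).T+p[:3])-px(tp,118,165,4),proj("side",q@Rz(p[3]).T+p[:3])-px(sp,215,145,6,400)]
        h=least_squares(lambda p:g(p).ravel(),[.5,.2,0,-.1],loss="soft_l1"); print(name,h.x.round(4),g(h.x).round(1).tolist())
    # side picture: x right ~ world x, up ~ +y
    rect("felt",[(72,71),(131,73),(115,203),(57,197)],[(635,50),(637,88),(488,88),(487,52)],.1,.044)
    rect("packM",[(174,72),(239,77),(224,221),(158,215)],[(640,98),(641,157),(468,153),(478,98)],.11,.046)
    rect("packR",[(281,80),(346,86),(330,230),(265,225)],[(638,173),(640,233),(460,233),(463,173)],.11,.046)
    rect("tray",[(55,42),(369,72),(347,258),(26,226)],[(663,35),(663,258),(430,253),(463,32)],.144,.248)
E
python3 fit.py
```

```text
rack xyz yaw, lens [ 0.6529 -0.263   0.075  -0.0544 -0.05   -0.0084 -0.0331]
L [[0.0, 0.7], [0.3, 0.2], [0.7, -1.4], [0.7, -1.4], [-0.7, 0.6], [-0.9, -0.5], [0.5, 0.1], [-0.8, -1.8]]
M [[-0.5, 0.0], [-0.2, -0.2], [0.1, -0.5], [0.2, -0.7], [0.3, 0.9], [-1.4, 0.2], [0.2, 0.1], [-0.9, -1.0]]
R [[-0.9, -0.0], [-0.2, -0.5], [0.0, -0.1], [-0.1, -0.6], [0.5, 1.9], [-1.6, -0.3], [0.5, 0.4], [-0.6, -0.3]]
board top edge res [[5.0, -53.6], [11.3, -56.2]] [[48.0, -26.0], [61.2, -27.6]]
felt [ 0.5     0.3097  0.0066 -0.0671] [[0.2, -0.4], [-0.6, 0.2], [-0.0, -0.6], [0.4, -0.2], [-0.5, 0.4], [-0.8, -0.1], [-0.4, -0.2], [0.2, 0.0]]
packM [ 0.4924  0.2249  0.0169 -0.0759] [[0.9, -0.0], [-0.7, 0.0], [-0.8, -0.9], [0.9, -0.6], [-0.4, 1.6], [-0.5, -1.7], [0.0, -1.3], [-1.0, 1.3]]
packR [ 0.4857  0.1418  0.0164 -0.0749] [[0.7, 0.5], [-0.9, 0.2], [-0.5, -0.6], [1.0, -0.7], [-0.2, 1.3], [-0.5, -1.5], [-0.1, -1.7], [0.1, 1.1]]
tray [ 0.491   0.2263  0.0074 -0.0893] [[-0.0, -0.3], [-0.4, 0.0], [-0.1, -0.8], [1.0, -0.7], [-0.2, 0.7], [-0.5, -0.8], [-0.6, -0.6], [-0.9, 0.7]]
```

The rack fit is degenerate: tile lengths trade off against position. I'll add the tiles' lower bevel lines as constraints.

```bash
cat > fit2.py <<'E'
from fit import *
lowT={"L":[(58,216),(116,223)],"M":[(158,229),(218,236)],"R":[(256,236),(316,243)]}
lowS={"L":[(474,99),(469,157)],"M":[(468,170),(463,237)],"R":[(464,252),(460,322)]}
def res2(p,full=False):
    r=res(p,True); R=Rz(p[3])
    for k in "LMR":
        W=np.array([foot+u*.012+n*.016+[0,ys[k]+d,0] for d in(.023,-.023)])@R.T+p[:3]
        r[k]=np.r_[r[k],proj("top",W)-px(lowT[k],275,155,4),.3*(proj("side",W)-px(lowS[k],220,200,4,400))]
    return r if full else np.concatenate([v.ravel() for v in r.values()])
f=least_squares(res2,[.5,-.15,0,-.1,.088,.13,.11],loss="soft_l1"); print("rack",f.x.round(4),f.cost)
for k,v in res2(f.x,True).items(): print(k,v.round(1).tolist())
for z in(0,):
    g=least_squares(lambda p:res2(np.r_[p[:2],z,p[2],.088,.132,.110]),[.5,-.15,-.1],loss="soft_l1"); print("nominal z/len",g.x.round(4),g.cost)
for L in(.157,.183):
    W=np.array([foot+u*L+[0,y,0] for y in(.118,-.118)])@Rz(f.x[3]).T+f.x[:3]
    print("edge",L,(proj("top",W)-BT).round(1).tolist(),(proj("side",W)-BS).round(1).tolist())
E
python3 fit2.py
```

```text
rack [ 0.534  -0.2561 -0.0087 -0.0808  0.0934  0.137   0.1143] 12.995690715229028
L [[-0.2, 0.4], [0.1, 0.4], [0.4, -1.7], [0.4, -1.3], [-0.4, 0.8], [-1.0, -0.3], [0.8, 0.2], [-0.9, -1.7], [0.3, 0.7], [0.9, 0.4], [-0.1, 0.7], [0.1, -0.4]]
M [[-0.4, -0.1], [-0.1, 0.1], [0.2, -0.7], [0.2, -0.5], [0.5, 1.0], [-1.6, 0.4], [0.4, 0.2], [-1.1, -0.9], [-0.1, -0.3], [-0.0, -0.6], [0.0, 0.7], [0.2, -0.7]]
R [[-0.8, -0.1], [-0.2, -0.2], [-0.1, -0.2], [-0.2, -0.3], [0.6, 1.6], [-2.0, -0.5], [0.5, 0.0], [-1.0, -0.6], [-0.0, 0.2], [0.1, -0.1], [0.0, 0.5], [0.1, -0.7]]
nominal z/len [ 0.5365 -0.2566 -0.0877] 25.58550743757347
edge 0.157 [[-0.7, 2.6], [-0.5, 1.7]] [[-2.1, 1.0], [-2.8, 1.0]]
edge 0.183 [[0.4, -5.6], [1.4, -6.4]] [[5.3, -2.7], [6.2, -2.9]]
```

Right tile fits 114 mm against 93 and 137 for the others. That ordering matches 110/88/132, with a common bias of about 4.5 mm. So the target is the right tile, and the felt is at about (0.4995, 0.3095) with yaw about -0.08. Next I'll check IK for all waypoints and move to a hover perpendicular to the board.

```bash
cat >> h.py <<'E'
from scipy.spatial.transform import Rotation as Ro
Rz=lambda a:np.array([[np.cos(a),-np.sin(a),0],[np.sin(a),np.cos(a),0],[0,0,1]])
RK=np.array([.5365,-.2566,0]); RY=-.085
a=np.radians(35); U=Rz(RY)@[np.cos(a),0,np.sin(a)]; N=Rz(RY)@[-np.sin(a),0,np.cos(a)]; Y=Rz(RY)@[0,1,0]
TC=RK+Rz(RY)@[-.075,-.075,.035]+U*.055          # tile underside centre
def rv(x,y,z): return Ro.from_matrix(np.c_[x,y,z]).as_rotvec()
def grasp_o(s): return rv(s*U,-s*Y,-N)
FE=np.array([.4995,.3095,.0085]); FY=-.08
def place_o(s,yaw=FY): X=Rz(yaw)[:,0]; return rv(s*X,-s*Rz(yaw)[:,1],np.array([0,0,-1.]))
def st():
    s=monitor.sense(); print("t",round(s["time_s"],2),"tcp",s["tcp_pos"].round(4),"F",s["contact_force"].round(1),"op",round(s["opening"],4)); return s
E
python3 - <<'E'
from h import *
print("tile",TC)
for s in(1,-1):
    for nm,p,o in(("hov",TC+N*.07,grasp_o(s)),("gr",TC,grasp_o(s)),("lift",TC+N*.07+[0,0,.1],grasp_o(s)),("pre",FE+[0,0,.12],place_o(s)),("pl",FE,place_o(s))):
        q=solver.ik(p,o); print(s,nm,None if q is None else np.round(q,2))
E
```

```text
tile [ 0.50029415 -0.32878683  0.0665467 ]
1 hov [-0.83  0.11 -0.69  0.3   0.4   2.5 ]
1 gr [-0.77  0.24 -0.72  0.11  0.37  2.55]
1 lift [-0.83 -0.   -0.51  0.59  0.4   2.5 ]
1 pre [ 0.55  0.39 -0.05  1.12  0.   -2.51]
1 pl [ 0.55  0.5  -0.22  0.85  0.   -2.51]
-1 hov [-0.83  0.11 -0.69  0.3   0.4  -0.65]
-1 gr [-0.77  0.24 -0.72  0.11  0.37 -0.59]
-1 lift [-0.83 -0.   -0.51  0.59  0.4  -0.65]
-1 pre [ 0.55  0.39 -0.05  1.12  0.    0.63]
-1 pl [ 0.55  0.5  -0.22  0.85  0.    0.63]
```

Run:
```python
from crop import *
effector.command_gripper(.064,40)
manip.move_pose(TC+N*.07+[0,0,.1],grasp_o(-1))
manip.servo_line(TC+N*.045); s=st()
C={n:cams.camera(n) for n in("top","side")}
def proj(c,X): p=c["intrinsics"]@(c["R"]@X+c["t"]); return (p[:2]/p[2]).round(1)
for n,c in C.items(): print(n,"tcp",proj(c,s["tcp_pos"]),"tile top ctr",proj(c,TC+N*.016))
cv2.imwrite("pics/hov.png",np.hstack([crop(C["top"]["img"],275,150,95,100,4),crop(C["side"]["img"],205,200,100,100,4)]))
```

```text
t 4.31 tcp [ 0.475  -0.3268  0.1041] F [ 0.4 -0.2 -0.4] op 0.0641
top tcp [351.3 206.3] tile top ctr [349.6 201.4]
side tcp [242.9 256.8] tile top ctr [249.1 263. ]
```

View pics/hov.png

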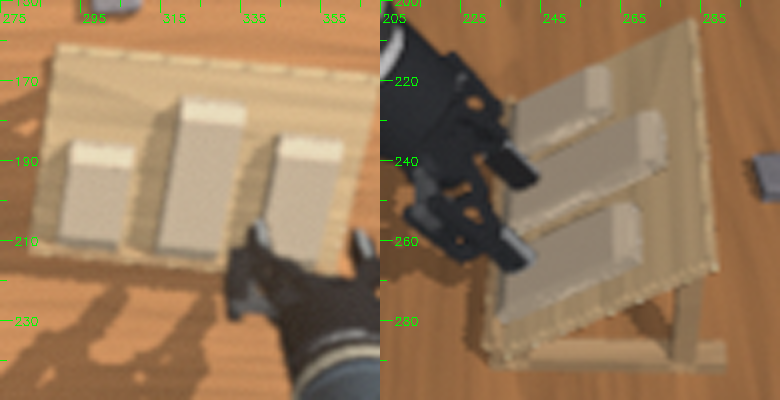

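The hover crop shows the fingertips at about (340,205) and (365,208) in the top view. They straddle the right tile's middle line, near x = 350-352, with both gaps clear. Now a guarded descent to touch the board.

Run:
```python
from h import *
print(manip.servo_line(TC+N*.022,feed=.1,guard=6)); s=st(); print("h",(s["tcp_pos"]-TC)@N)
print(manip.servo_line(TC-N*.015,feed=.03,guard=6)); s=st(); print("h",(s["tcp_pos"]-TC)@N,"F.N",s["contact_force"]@N,"F.Y",s["contact_force"]@Y,"F.U",s["contact_force"]@U)
```

```text
False
t 4.79 tcp [ 0.4877 -0.3275  0.0846] F [-0.   0.4  0.1] op 0.0638
h 0.022082138371801407
True
t 5.69 tcp [ 0.504  -0.3291  0.061 ] F [-3.1  0.7  4.7] op 0.0639
h -0.006708025083644806 F.N 5.622338332406141 F.Y 0.39964855418029394 F.U 0.10983516888652874
```

The board contact at h = -6.7 mm matches the pad swing geometry (about 7 mm), so the nominal rack height holds. I'll back off 5 mm, grip and lift.

Run:
```python
from crop import *
manip.servo_line(TC-N*.0017,feed=.05)
effector.command_gripper(.03,60); s=st()
manip.servo_line(TC+N*.06,feed=.1); st()
manip.servo_line(TC+N*.06+[0,0,.12],feed=.2); s=st()
manip.move_pose(FE+[0,0,.09],place_o(-1)); s=st()
C={n:cams.camera(n) for n in("top","side")}
for n,c in C.items(): np.savez(n+"1.npz",**c)
cv2.imwrite("pics/pre.png",np.hstack([crop(C["top"]["img"],105,150,90,100,4),crop(C["side"]["img"],205,100,100,100,4)]))
```

```text
t 6.27 tcp [ 0.5011 -0.3289  0.0653] F [-4.8 -0.2  6.6] op 0.0444
t 7.03 tcp [ 0.4659 -0.3258  0.1153] F [-0.   0.1 -2.1] op 0.0442
t 7.78 tcp [ 0.4656 -0.3253  0.234 ] F [-0.5 -0.1 -3.1] op 0.0448
t 10.1 tcp [0.5    0.3087 0.0987] F [-0.5  0.4 -0.8] op 0.0444
```

View pics/pre.png

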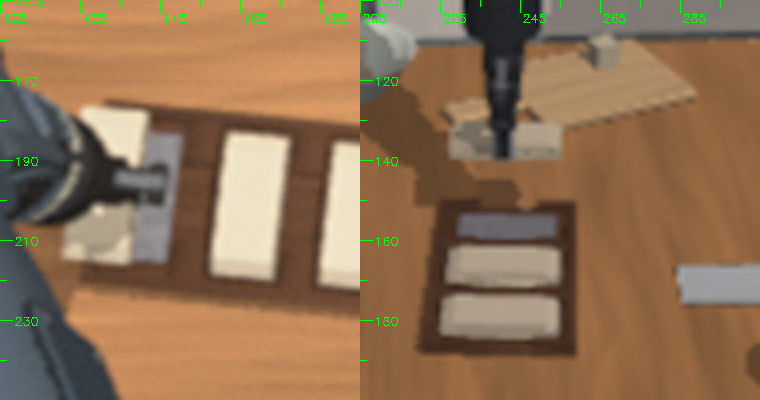

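The pre-place crop shows the tile in the jaws, with top-view corners (105+83/4, 150+106/4) and so on. I'll fit the tile's pose relative to the TCP.

Run:
```python
from h import *
from scipy.optimize import least_squares
C={n:np.load(n+"1.npz") for n in("top","side")}
def proj(n,X): c=C[n]; p=(X@c["R"].T+c["t"])@c["intrinsics"].T; return p[:,:2]/p[:,2:]
pt=np.array([(83,106),(150,110),(132,265),(62,258)])/4+[105-.4,150-.4]
q=np.array([(.055,.023,.011),(.055,-.023,.011),(-.055,-.023,.011),(-.055,.023,.011)])
W=lambda p:q@Rz(p[3]).T+p[:3]
p0=np.r_[.5,.3087,.1004,FY]
print("top res",(proj("top",W(p0))-pt).round(1).tolist())
ends=np.array([(.055,-.023,0),(-.055,-.023,0)]); sp=np.array([(560-360,157),(449-360,160)])/4+[205-.4,100-.4]
print("side res",(proj("side",ends@Rz(FY).T+p0[:3])-sp).round(1).tolist())
f=least_squares(lambda v:np.r_[(proj("top",W(np.r_[v[:2],.1004,v[2]]))-pt).ravel(),(proj("side",ends@Rz(v[2]).T+np.r_[v[:2],.1004])-sp).ravel()],[.5,.3087,FY],loss="soft_l1"); print(f.x.round(4))
# felt again, same picture (top only, z fixed)
ft=np.array([(182,133),(167,262)])/4+[105-.4,150-.4]
fq=np.array([(.05,-.022,0),(-.05,-.022,0)]); print("felt right-edge res",(proj("top",fq@Rz(FY).T+FE)-ft).round(1).tolist())
```

```text
top res [[0.8, -0.5], [-0.1, -0.0], [-0.3, -0.9], [1.2, -0.6]]
side res [[0.1, 0.5], [-0.2, -0.6]]
[ 0.4989  0.3096 -0.0699]
felt right-edge res [[-0.2, 0.4], [-0.3, -0.1]]
```

The tile is centred in the jaws to about 1 mm and aligned with the felt. Now a guarded lowering.

Run:
```python
from crop import *
manip.servo_line(FE+[.0006,.0004,.025],feed=.08,guard=12); st()
print(manip.servo_line(FE+[.0006,.0004,-.010],feed=.025,guard=5)); s=st()
c=cams.camera("side"); cv2.imwrite("pics/down.png",np.hstack([crop(cams.camera("top")["img"],105,150,90,100,4),crop(c["img"],205,120,80,80,5)]))
```

```text
t 11.17 tcp [0.5004 0.3101 0.0339] F [ 0.1  0.2 -1.3] op 0.0446
True
t 12.16 tcp [0.5    0.3098 0.0072] F [-1.2 -1.1  7.4] op 0.0448
```

View pics/down.png

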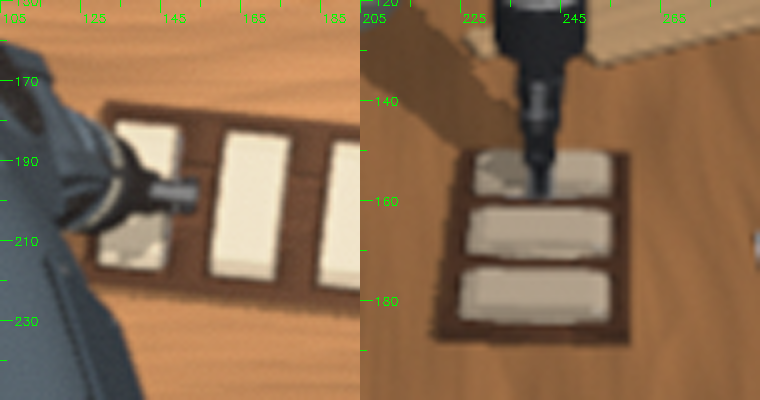

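The lowering stopped on contact at TCP z = 7.2 mm, close to the expected 7 mm, and both views show the tile inside the compartment. I'll release, retreat and verify.

Run:
```python
from crop import *
effector.command_gripper(.062); st()
manip.servo_line(FE+[0,0,.09],feed=.08); st()
manip.move_j([1.113,.238,-.013,1.319,0,1.571]); manip.wait(.3); st()
C={n:cams.camera(n) for n in("top","side")}
for n,c in C.items(): np.savez(n+"2.npz",**c)
cv2.imwrite("pics/end.png",np.hstack([crop(C["top"]["img"],118,165,100,75,4),crop(C["side"]["img"],215,145,60,50,6)]))
cv2.imwrite("pics/endtop.png",cv2.resize(C["top"]["img"][:,:,::-1],None,fx=1.5,fy=1.5))
```

```text
t 12.57 tcp [0.4994 0.3094 0.0063] F [-0.5  0.4 -0.6] op 0.062
t 13.88 tcp [0.4992 0.3093 0.0979] F [0.1 1.3 0.4] op 0.0621
t 15.46 tcp [0.2327 0.4709 0.2312] F [-0.3  0.  -0.5] op 0.0618
```

View pics/end.png

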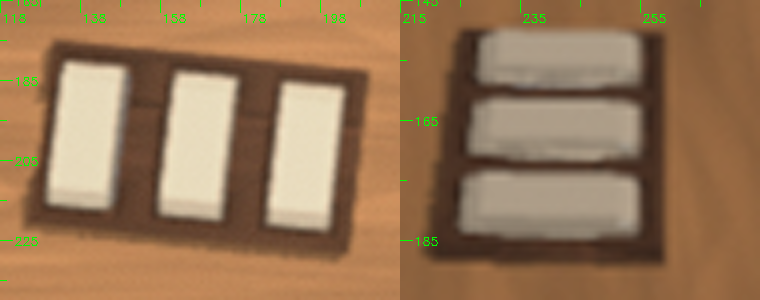

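View pics/endtop.png

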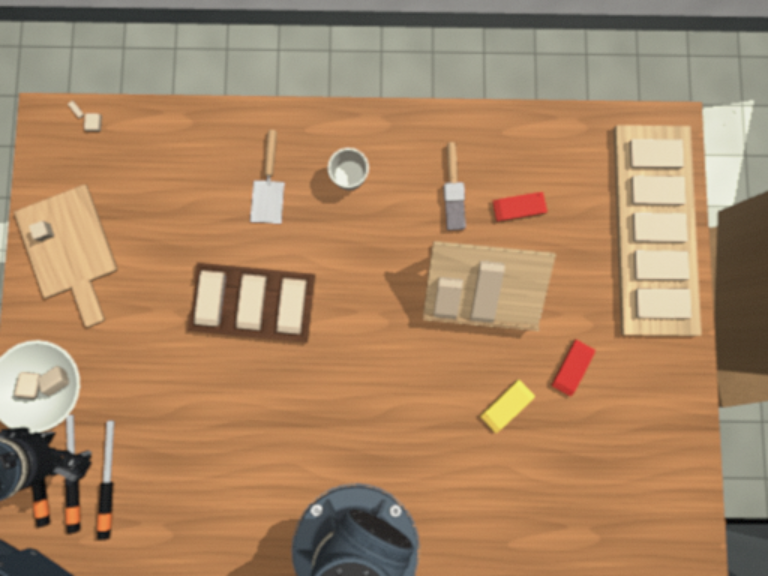

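The final pictures show the tile flat in the left compartment with crop corners (64,62), (127,68), (108,210) and (46,205). With parallax allowed for, that is within about 2 mm of the felt's centre. The other tiles, pot, brush and scraper are where they began.

```bash
python3 -c "
from h import *
c,d=np.load('top0.npz')['img'].astype(int),np.load('top2.npz')['img'].astype(int)
m=(abs(c-d).max(2)>40).astype('uint8'); n,_,s,_=cv2.connectedComponentsWithStats(m); print([r.tolist() for r in s[1:] if r[4]>8])
job.finish_job()"
```

```text
[[129, 180, 21, 38, 583], [333, 184, 20, 34, 117], [345, 185, 15, 5, 58], [5, 283, 32, 14, 128], [38, 299, 9, 4, 20], [49, 300, 15, 23, 159], [41, 305, 4, 4, 12], [45, 306, 8, 6, 26], [37, 316, 6, 3, 11], [30, 318, 5, 4, 14], [31, 321, 6, 8, 20], [24, 333, 7, 5, 22]]
the job is handed in; nothing more can be done
```

I took the 110 mm tile from the right of the rack and laid it bevels-up in the empty compartment. I then moved the arm clear and handed the job in at about 15.5 s; no verdict was reported.

**Choosing the tile:** The two-view fit gave lengths of 93, 137 and 114 mm for the left, middle and right tiles. These run about 5 mm long throughout, but their order clearly matches 88, 132 and 110 mm.

**Grasp and placing:** I gripped the tile square to the board and lowered it under a force guard. Contact came at TCP z = 7.2 mm, where about 7 mm was expected, so the tile is down on the felt.

**Final checks:**
- **Position:** the tile is about 2 mm from the felt's centre, parallel to its neighbours, and looks flat in both views.
- **Other objects:** comparing the top view before and after showed changes only at the tray compartment, the tile's old place on the rack, and around the gripper's parking spot.

**What disagreed:** the free rack fit put the rack about 9 mm too low. Touching the board showed the stated height was right, so I used that. When the fingers closed on the rack they pressed the board with about 8 N, a little more pad swing than I had allowed for, with no visible effect.

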